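# Centre the tooth model on the scanner stage and start the scan

## Robot

A 6-joint arm with a two-finger parallel gripper is mounted at the origin on the work surface. World frame = base frame: x ahead of the robot, y to its left, z up, the work surface at z = 0. Lengths are in m, angles in rad, forces in N, time in s.
With the tool pointing down it reaches from about 0.325 to 0.875 m from the base axis. Payload 4.4 kg.
Tool frame: the origin (TCP) lies where the fingers leave the gripper's body, on its centre line; the fingertips stand 73 mm ahead of it and the grasp point (between the pads) lies 54 mm ahead of it (r.nose_length is the z of the fingertips in the tool frame, in m); z points along the fingers, y is the direction in which the jaws open and shut (so a half turn about z gives the same grasp; the last joint's range is limited). The gripper opens to 85 mm and grips with 20 to 120 N. Pads are 22 mm wide; open, the fingers measure 114 mm over their backs; the gripper's body (76 mm by 85 mm) begins 54 mm behind the grasp point. The pads swing forward as they close: fully open they stand 13 mm farther back than shut.
Start: joints at [0.962, 0.207, 1.542, -0, 1.393, -0.15], TCP at [0.255, 0.516, 0.304] pointing down, gripper open.
Joint ranges: [-2.73, 2.73], [-0.86, 2.22], [0.23, 2.46], [-1.11, 4.25], [0.08, 2.63], [-2.82, 2.82]. Speed limits (rad/s): [2.79, 2.79, 3.14, 3.14, 3.14, 3.14].

## Interface

Orientations are given as a rotation vector (axis times angle).
In Python, from workcell import r gives the robot as it stands. The module is installed in compiled form; this text tells all that it offers.
- The arm moves only by the tool carry_out, never from a script. Its argument "series" is a list of rows, each an object with "travel": the shift along the world's x, y, z in mm, a list of three; "turn": the turn about the world's z in rad. In form: [{"travel": [dx, dy, dz], "turn": turn}, ...]. A call has exactly 8 rows; each row is the pose to reach, as a shift and turn from the pose commanded when the call began; what a row does not reach only later rows make up. A row lasts 1/10 s, in which the tool goes at most 50 mm and 8.59 degrees, less where a joint would pass 70% of its speed; a pose out of reach is approached as far as the arm can. A call with a gripper value outside its range is refused whole. "grip" is the finger opening in mm, from 0 to 85.4, set as the call begins (left out, the last holds). The fingers move at their own pace and stop on an object; "newtons" is the grip in N (left out, the last holds). Time passes only in rows, so rows that repeat a pose let the fingers close, or fill a call up. It gives the time, the measured TCP pose, the force and the opening at its end, in the units of the state.
- r.read_state(): the state, without advancing time (a new reading comes with each control period).
- r.get_image(name): name is "side" or "top"; returns the picture (480x640x3 uint8, blue, green, red); there is no depth.
- r.calibration(name): a dict with "camera_matrix" (3x3 intrinsics, pixels), "world_from_camera" (4x4, takes a point from camera to world coordinates). Camera axes: x right, y down, z forward; pixel columns grow to the right and rows downward; lengths in m; the calibration is good to about 2 mm. A picture is of the moment at which its call begins. calibration takes no time and is no camera call.
- r.finish_job(): hands the job in, once; it reports no verdict.
The state is a dict: "time_s": time; "joint_pos": joint angles; "joint_vel": joint speeds; "effort": joint torques, N m; "eef_pos": TCP position; "ee_rot": TCP orientation; "contact_force": force on the tool from outside, world axes, zero at the start; "torque": the same for the moment, N m; "finger_gap": opening from 0.0 (shut) to 1.0 (fully open).
Only numpy, scipy, OpenCV 4.12 (cv2) and the standard library are available. Lean on these libraries where they do the work, as an engineer would, in place of code of your own. Each camera call takes 0.05 s, during which the arm holds its last target.

## Task

The tooth model with the blue foot stands off-centre on the scanner's small round black stage: nudge it with light taps of the fingertips on its foot until the foot stands upright and wholly inside the white ring, without picking it up, squeezing it, tipping it over or pushing it off. When it stands there still and untouched, and not before, press the green scan button on the console all the way down and let it come up again. Leave everything else on the table where it is.

Things in the scene. Friction and masses are not known exactly. Their poses are not given: they have to be found in the camera images.
- model: the tooth model: white molar, 26 mm wide, on a thin steel stem (10 mm thick) with a round blue foot; 52 mm tall in all, about 60 g, top-heavy. The foot is 32 mm in diameter and 13 mm high, with its underside bevelled (flat part 20 mm across, the rim's lower edge 2.5 mm up), so it rocks easily: pushed slowly at the foot it slides, pushed at the tooth it topples. Origin: centre of the underside; z up along the stem.
- model_foot (a point): centre of the underside of the model's blue foot, z up along the stem
- stage_center (a point): centre of the round black stage's flat top, in the plane of that top (60 mm above the table). The stage is fixed, 84 mm in diameter; round its centre is a white ring printed flush, 42 mm inner and 49 mm outer diameter. The stage stands on the scanner's white base plate (30 mm high); 120 to 165 mm from the stage's centre, on the scanner's far side, a white camera bar rises to 92 mm above the table, 150 mm wide
- scanner: white desktop scanner, fixed: base plate 240 x 180 x 30 mm, reaching from 70 mm in front (-x) to 170 mm behind (+x) its origin. Origin: on the table, right under the stage's centre; +x points from the stage to the camera bar
- scan_top (a point): centre of the top face of the round green scan button, 28 mm in diameter, pressed straight down; 62 mm above the table when up. It sits on a fixed grey console, 100 x 100 x 40 mm, in a black collar 44 mm in diameter whose top is 10 mm below the button's top; the console stands left or right of the scanner
- scan (a joint): travel of the scan button: 0 up, 0.006 m fully down; a spring returns it; about 4 N presses it fully down
- cassette: flat steel instrument cassette with instruments clipped in, fixed, 170 x 100 x 27 mm high; on the other side of the scanner from the console. Origin: centre of the underside
- spare: a second tooth model of the same size, with an orange foot, standing on the table near the robot; to be left alone. Origin: centre of its underside
- cup: white rinse cup, 70 mm wide, 85 mm high; leave alone. Origin: centre of its underside
- rinse: amber bottle, 56 mm wide, 130 mm high; leave alone. Origin: centre of its underside
- paste: small green jar with white cap, 52 mm wide, 45 mm high; leave alone. Origin: centre of its underside
- dish: small open dish of blue ceramic, 40 mm wide, 25 mm high, near the robot; leave alone. Origin: centre of its underside
Things that resemble listed ones, but are neither listed nor needed, are in the scene too. What is shaped like the part that bears scan_top but red or yellow is not meant. Leave any red look-alike of the model alone.

How it is judged:
On the way, in this order (a step that is already met when the one before it is completed fails the run):
1. the model stands upright, at rest and untouched on the stage with its foot inside the white ring (centres within 5 mm) (horizontal distance between model_foot and stage_center below 0.005 m and angle between model_foot's own z axis and vertical below 0.06 rad and z of model_foot in the frame of stage_center between -0.003 and 0.003 m and linear speed of model below 0.01 m/s and contact force between each of the arm, the fingers and model below 0.05 N), for 0.3 s.
2. the scan button is pressed down (value of joint scan above 0.0045 m), for 0.05 s.
At the end, for the whole second after the job is handed in: The model stands upright (within 0.06 rad), at rest and untouched on the stage, its foot's centre within 5 mm of the stage's centre; the scan button, pressed at least 4.5 of its 6 mm after that, is up again (all of step 1 and value of joint scan below 0.0015 m).
It fails at once if the model is tipped over (more than 0.4 rad) or comes off the stage (angle between model_foot's own z axis and vertical above 0.4 rad or z of model_foot in the frame of stage_center below -0.01 m).
It fails at once if the model is lifted off the stage (z of model_foot in the frame of stage_center above 0.012 m).
It fails at once if the model is squeezed or struck hard (more than 10 N) (contact force between any of the fingers, the arm and model above 10 N).
It fails at once if the scan button is pressed while the model is off-centre (value of joint scan above 0.003 m and horizontal distance between model_foot and stage_center above 0.006 m).
It fails at once if something else on the table is moved (more than 15 mm) or knocked over (distance of any of spare, cup, rinse, paste, dish from where it was at the start of the episode above 0.015 m or angle between any of spare, cup, rinse, paste, dish's own z axis and vertical above 0.4 rad).
It also fails if it takes over 56 s, if anything falls off the work surface, if the arm or the gripper's body presses on something with over 40 N, if the wrist force passes 120 N, or if a joint passes its speed limit or range.

## Working session

There is one attempt and no reset: what is moved stays moved. The work goes in short steps, Python scripts to look and compute and a tool call to move; the robot and the scene stay as the last step left them, time stands still between calls to the robot, and variables do not carry over. Pictures are saved under pics/ and viewed, and the job is handed in when it is done.

Besides the shell and the picture viewer there is one more tool, called as name(argument=value, ...) on one line, values as JSON. carry_out: Moves the arm, as the interface text tells. Its arguments: {"type":"object","properties":{"series":{"type":"array"},"grip":{"type":"number"},"newtons":{"type":"number"}},"required":["series"]}

```bash
mkdir -p pics; python3 - <<'E'
from workcell import r
import cv2
for n in("side","top"):
    im=r.get_image(n); cv2.imwrite(f"pics/{n}0.png",im)
    c=r.calibration(n); print(n,c["camera_matrix"],c["world_from_camera"])
print(r.read_state(),r.nose_length)
E
```

```text
side [[463.48993331   0.         319.50455511]
 [  0.         463.48993331 238.63977448]
 [  0.           0.           1.        ]] [[ 0.87271919 -0.26336     0.41109941  0.12416262]
 [-0.48760788 -0.42793681  0.76099188 -0.7035644 ]
 [-0.02449025 -0.86458753 -0.50188507  0.53570651]
 [ 0.          0.          0.          1.        ]]
top [[461.20961172   0.         315.91545491]
 [  0.         461.20961172 235.64118209]
 [  0.           0.           1.        ]] [[-0.01727738 -0.99916159  0.03711614  0.44332652]
 [-0.99982185  0.0169828  -0.00823721 -0.0202025 ]
 [ 0.00759997 -0.03725184 -0.99927701  1.09104882]
 [ 0.          0.          0.          1.        ]]
{'time_s': 0.1, 'joint_pos': array([ 9.61512347e-01,  2.07368753e-01,  1.54283272e+00,  4.31192866e-06,
        1.39349061e+00, -1.50503797e-01]), 'joint_vel': array([-8.53500118e-05, -2.43250460e-03, -2.62688256e-03,  1.12490603e-03,
        6.64590747e-04,  5.55176787e-04]), 'effort': array([-2.76031569e-04, -3.84090829e+01, -2.92551452e+01, -2.77888303e-04,
        4.81110896e-03,  1.21459306e-05]), 'eef_pos': array([0.25434073, 0.5150887 , 0.30281216]), 'ee_rot': array([-0.71416967, -3.05853576,  0.00305943]), 'contact_force': array([1.0476138 , 0.68315326, 0.55579253]), 'torque': array([-0.04885526, -0.0070963 ,  0.04169233]), 'finger_gap': 1.0012290818169731} 0.0726
```

View pics/side0.png

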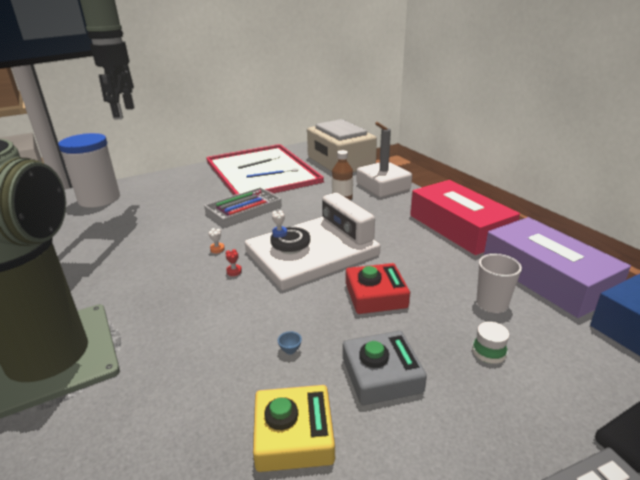

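View pics/top0.png

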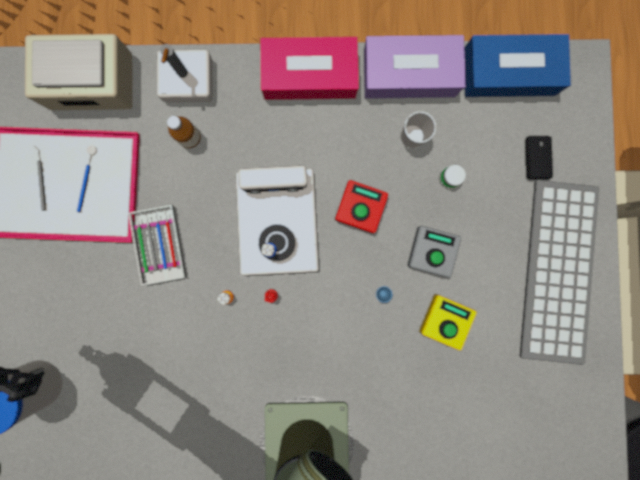

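```bash
python3 - <<'E'
import cv2
t=cv2.imread("pics/top0.png");s=cv2.imread("pics/side0.png")
cv2.imwrite("pics/c1.png",cv2.resize(t[210:275,240:320],None,fx=9,fy=9,interpolation=cv2.INTER_CUBIC))
cv2.imwrite("pics/c2.png",cv2.resize(s[200:265,250:330],None,fx=9,fy=9,interpolation=cv2.INTER_CUBIC))
cv2.imwrite("pics/c3.png",cv2.resize(t[220:285,400:480],None,fx=9,fy=9,interpolation=cv2.INTER_CUBIC))
E
```

```text
(no output)
```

View pics/c1.png

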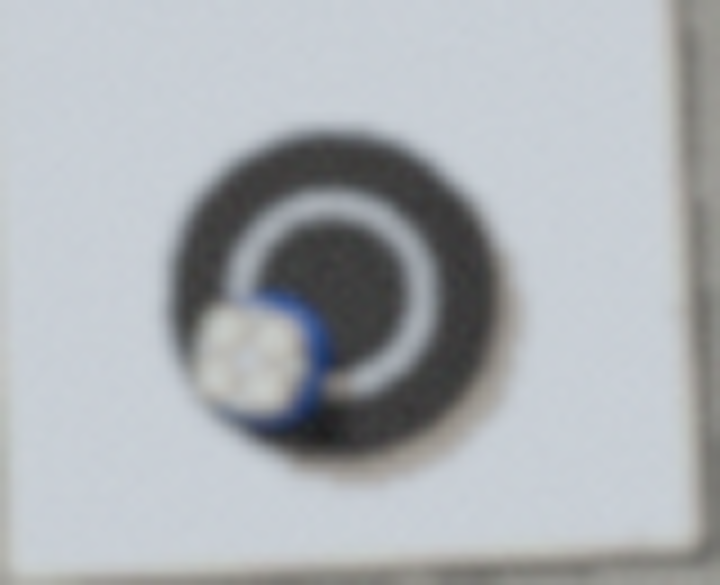

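View pics/c2.png

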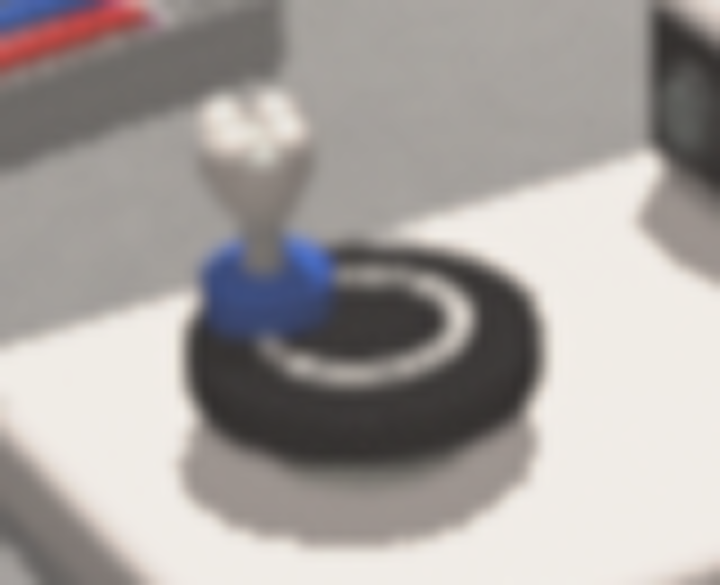

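View pics/c3.png

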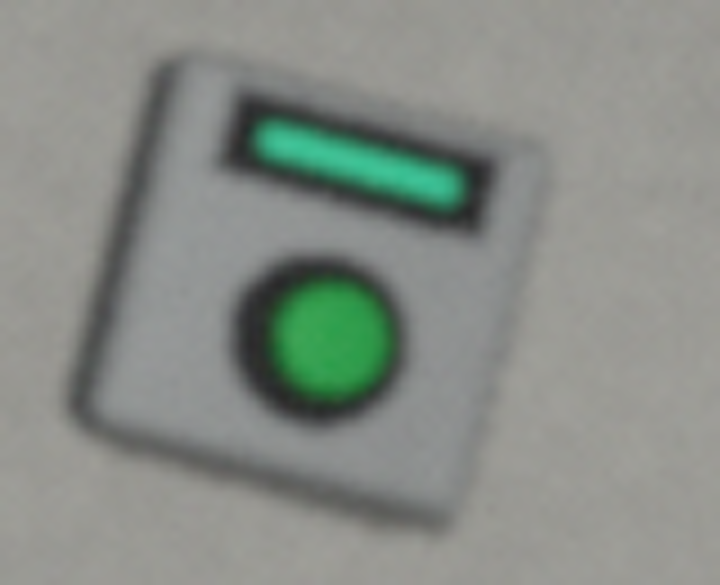

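```bash
cat > h.py <<'E'
import numpy as np, cv2
from scipy.spatial.transform import Rotation as R
from workcell import r
def unproj(n,u,v,z):
    c=r.calibration(n);T=np.array(c["world_from_camera"]);d=T[:3,:3]@np.linalg.solve(c["camera_matrix"],[u,v,1.])
    p=T[:3,3];return p+d*(z-p[2])/d[2]
def proj(n,P):
    c=r.calibration(n);T=np.linalg.inv(c["world_from_camera"]);P=np.atleast_2d(P)
    q=(T[:3,:3]@P.T).T+T[:3,3];q=(np.array(c["camera_matrix"])@q.T).T;return q[:,:2]/q[:,2:]
def circ(x,y,z,rad):
    a=np.linspace(0,2*np.pi,73);return np.c_[x+rad*np.cos(a),y+rad*np.sin(a),0*a+z]
def overlay(im,n,circs,box,f,path):
    u0,v0,u1,v1=box
    o=cv2.resize(im[v0:v1,u0:u1],None,fx=f,fy=f,interpolation=cv2.INTER_CUBIC)
    for c,col in circs:
        q=((proj(n,c)-[u0,v0]+.5)*f-.5).round().astype(int)
        cv2.polylines(o,[q.reshape(-1,1,2)],True,col,1)
    cv2.imwrite(path,o)
E
python3 - <<'E'
from h import *
f=lambda n,u0,v0,u,v,z: unproj(n,u0+(u+.5)/9-.5,v0+(v+.5)/9-.5,z)
st=f("top",240,210,331.5,292,.06); print("stage top",st)
print("stage side",f("side",250,200,362,325,.06))
ft=f("top",240,210,267,361,.073); print("foot top",ft, f("side",250,200,266,262,.073))
bt=f("top",400,220,335,340,.062); print("button",bt)
B=(255,0,0);G=(0,255,0);Rd=(0,0,255)
for n,b in (("top",(240,210,320,275)),("side",(250,200,330,265))):
    im=cv2.imread(f"pics/{n}0.png")
    overlay(im,n,[(circ(*st[:2],.06,.042),G),(circ(*st[:2],.06,.0245),G),(circ(*st[:2],.06,.021),G),(circ(*ft[:2],.073,.016),Rd),(circ(*ft[:2],.0625,.016),Rd)],b,9,f"pics/o_{n}0.png")
s=r.read_state();M=R.from_rotvec(s["ee_rot"]).as_matrix();print(M.round(3))
E
```

```text
stage top [0.46890702 0.05985773 0.06      ]
stage side [0.46723099 0.06081694 0.06      ]
foot top [0.45195    0.07487499 0.073     ] [0.45181279 0.07798341 0.073     ]
button [ 0.42848855 -0.29774361  0.062     ]
[[-0.897  0.443 -0.001]
 [ 0.443  0.897 -0.002]
 [ 0.    -0.002 -1.   ]]
```

View pics/o_top0.png

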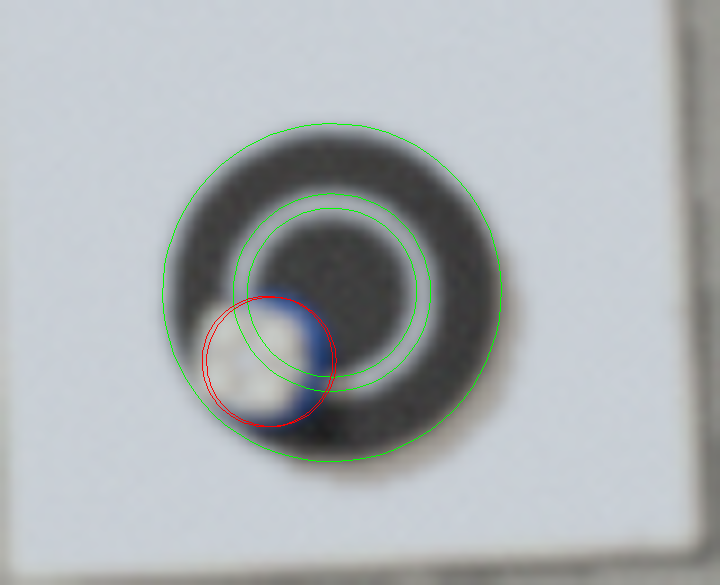

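View pics/o_side0.png

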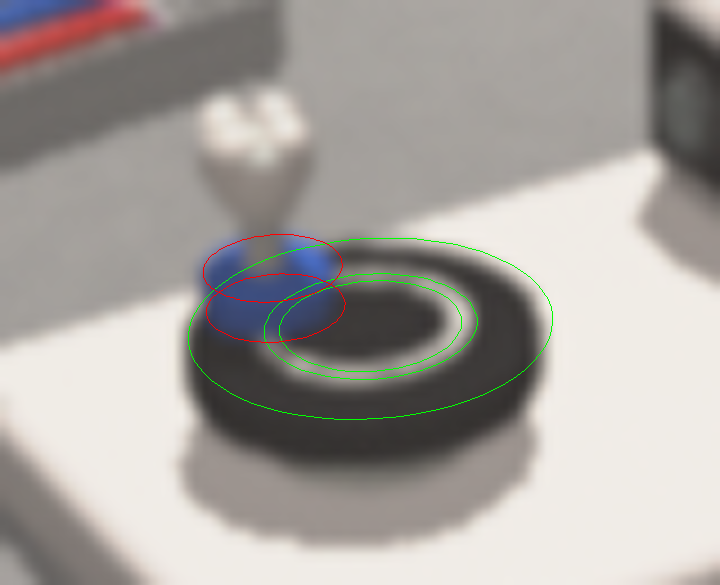

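carry_out(series=[{"travel":[18,-45,-8],"turn":-0.04},{"travel":[36,-90,-16],"turn":-0.08},{"travel":[54,-135,-24],"turn":-0.12},{"travel":[72,-180,-32],"turn":-0.16},{"travel":[90,-225,-40],"turn":-0.2},{"travel":[108,-270,-48],"turn":-0.24},{"travel":[126,-315,-56],"turn":-0.28},{"travel":[144,-360,-64],"turn":-0.313}], grip=16, newtons=20)

```text
time_s: 0.9
eef_pos: [0.3987, 0.1537, 0.2394]
ee_rot: [1.184, 2.91, 0.0]
contact_force: [1.2, 0.7, 0.5]
finger_gap: 0.192
```

carry_out(series=[{"travel":[5,-12,-10],"turn":0},{"travel":[10,-23,-20],"turn":0},{"travel":[15,-35,-30],"turn":0},{"travel":[20,-46,-45],"turn":0},{"travel":[20,-46,-60],"turn":0},{"travel":[20,-46,-75],"turn":0},{"travel":[20,-46,-85],"turn":0},{"travel":[20,-46,-85],"turn":0}])

```text
time_s: 1.7
eef_pos: [0.4172, 0.1099, 0.1531]
ee_rot: [-1.179, -2.908, 0.003]
contact_force: [-0.4, -0.5, -0.4]
finger_gap: 0.189
```

```bash
python3 - <<'E'
from h import *
s=r.read_state();print(s["eef_pos"],s["contact_force"],s["finger_gap"],s["time_s"]);M=R.from_rotvec(s["ee_rot"]).as_matrix();print(M.round(3))
for n,b in (("top",(225,205,325,280)),("side",(210,170,330,260))):
    im=r.get_image(n);p=s["eef_pos"]+M[:,2]*r.nose_length
    x,y=M[:,0]*.011,M[:,1]*.008
    sq=np.array([p+x+y,p+x-y,p-x-y,p-x+y])
    overlay(im,n,[(sq,(0,255,0)),(circ(.468,.0603,.06,.0245),(0,255,0)),(circ(.4515,.0765,.073,.016),(0,0,255))],b,8 if n=="top" else 6,f"pics/o_{n}1.png")
E
```

```text
[0.4172034  0.1098805  0.15307464] [-0.44931999 -0.53180553 -0.38641565] 0.18942321111463578 1.7
[[-0.718  0.697 -0.004]
 [ 0.697  0.718 -0.   ]
 [ 0.003 -0.003 -1.   ]]
```

View pics/o_top1.png

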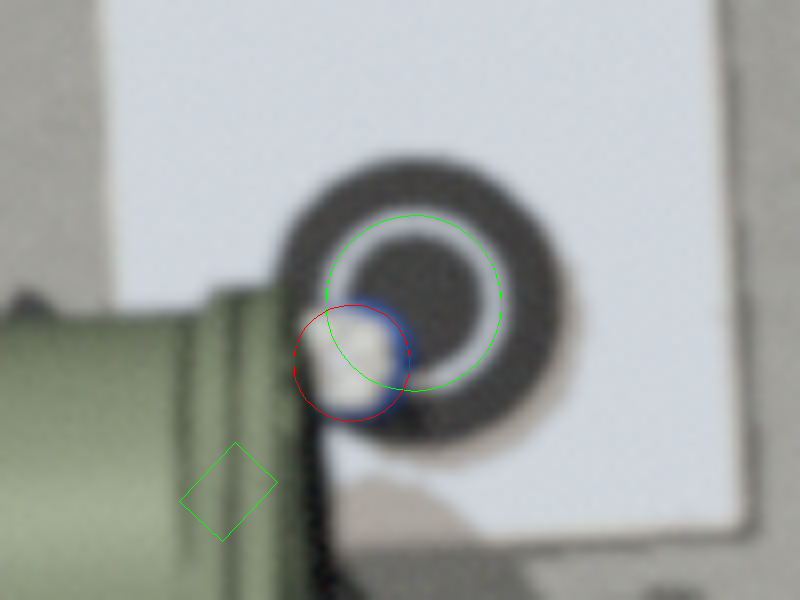

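View pics/o_side1.png

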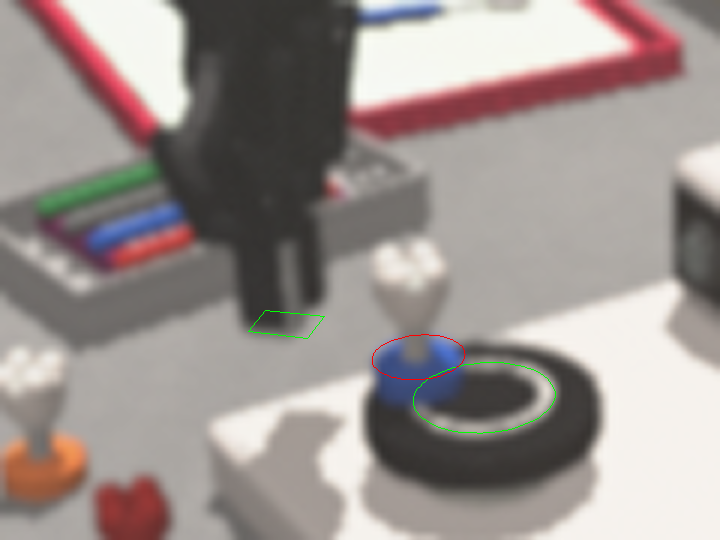

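carry_out(series=[{"travel":[0,0,-5],"turn":0},{"travel":[0,0,-10],"turn":0},{"travel":[0,0,-14],"turn":0},{"travel":[0,0,-14],"turn":0},{"travel":[3,-3,-14],"turn":0},{"travel":[6,-6,-14],"turn":0},{"travel":[9,-9,-14],"turn":0},{"travel":[11,-11,-14],"turn":0}])

```text
time_s: 2.6
eef_pos: [0.4303, 0.0981, 0.1411]
ee_rot: [1.183, 2.91, 0.0]
contact_force: [0.2, -0.5, 0.1]
finger_gap: 0.185
```

```bash
cat > look.py <<'E'
import sys
from h import *
k=sys.argv[1]
s=r.read_state();print(s["eef_pos"].round(4),s["contact_force"].round(2),s["time_s"]);M=R.from_rotvec(s["ee_rot"]).as_matrix()
p=s["eef_pos"]+M[:,2]*r.nose_length;x,y=M[:,0]*.011,M[:,1]*.008
sq=np.array([p+x+y,p+x-y,p-x-y,p-x+y])
pics=[]
for n,b in (("top",(245,215,307,275)),("side",(255,195,317,255))):
    im=r.get_image(n)
    overlay(im,n,[(sq,(0,255,0)),(circ(.468,.0603,.06,.0245),(0,255,0))],b,6,"/tmp/a.png");pics.append(cv2.imread("/tmp/a.png"))
cv2.imwrite(f"pics/look{k}.png",np.hstack(pics))
E
python3 look.py 2
```

```text
[0.4303 0.0981 0.1411] [ 0.17 -0.47  0.09] 2.6
```

View pics/look2.png

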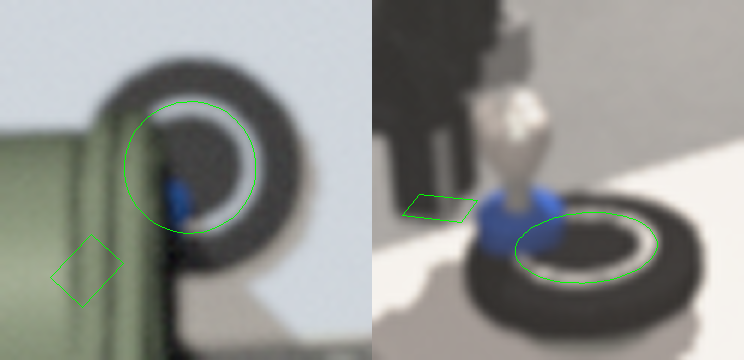

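carry_out(series=[{"travel":[0,0,-2],"turn":0},{"travel":[2,-2,-3],"turn":0},{"travel":[4,-4,-3],"turn":0},{"travel":[5,-5,-3],"turn":0},{"travel":[6,-6,-3],"turn":0},{"travel":[7,-7,-3],"turn":0},{"travel":[8,-8,-3],"turn":0},{"travel":[9,-9,-3],"turn":0}])

```text
time_s: 3.5
eef_pos: [0.4387, 0.0895, 0.1379]
ee_rot: [-1.182, -2.911, -0.0]
contact_force: [0.2, 0.6, 0.6]
finger_gap: 0.189
```

```bash
python3 look.py 3
```

```text
[0.4387 0.0895 0.1379] [0.15 0.65 0.64] 3.5
```

View pics/look3.png

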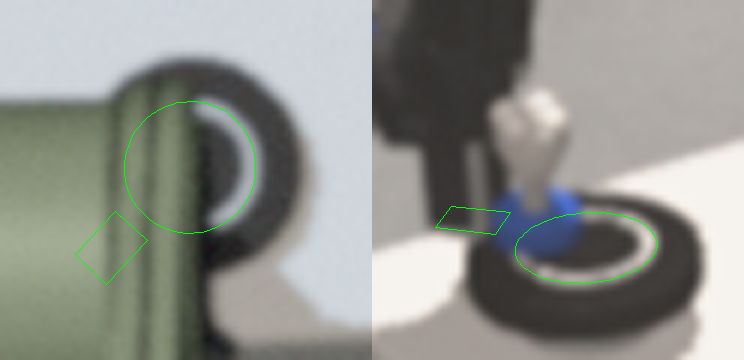

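carry_out(series=[{"travel":[1,-1,0],"turn":0},{"travel":[2,-2,0],"turn":0},{"travel":[3,-3,0],"turn":0},{"travel":[4,-4,0],"turn":0},{"travel":[5,-5,0],"turn":0},{"travel":[6,-6,0],"turn":0},{"travel":[7,-7,0],"turn":0},{"travel":[8,-8,0],"turn":0}])

```text
time_s: 4.4
eef_pos: [0.4468, 0.0814, 0.1379]
ee_rot: [1.182, 2.911, -0.0]
contact_force: [-0.4, -0.0, -0.7]
finger_gap: 0.186
```

```bash
python3 look.py 4
```

```text
[0.4468 0.0814 0.1379] [-0.43 -0.03 -0.67] 4.4
```

View pics/look4.png

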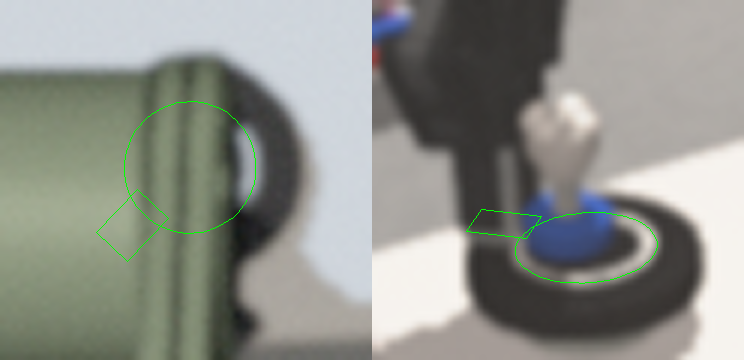

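carry_out(series=[{"travel":[1,-1,0],"turn":0},{"travel":[2,-2,0],"turn":0},{"travel":[3,-3,0],"turn":0},{"travel":[4,-4,0],"turn":0},{"travel":[4,-4,0],"turn":0},{"travel":[2,-2,0],"turn":0},{"travel":[-4,4,0],"turn":0},{"travel":[-14,14,0],"turn":0}])

```text
time_s: 5.3
eef_pos: [0.4325, 0.0958, 0.138]
ee_rot: [1.184, 2.91, 0.0]
contact_force: [-0.4, 0.1, -0.1]
finger_gap: 0.189
```

carry_out(series=[{"travel":[-10,10,0],"turn":0},{"travel":[-20,20,10],"turn":0},{"travel":[-30,30,20],"turn":0},{"travel":[-40,50,30],"turn":0},{"travel":[-40,70,30],"turn":0},{"travel":[-40,90,30],"turn":0},{"travel":[-40,110,30],"turn":0},{"travel":[-40,110,30],"turn":0}])

```text
time_s: 6.1
eef_pos: [0.3915, 0.2077, 0.168]
ee_rot: [-1.177, -2.913, -0.001]
contact_force: [-0.4, -1.2, 0.9]
finger_gap: 0.187
```

```bash
python3 - <<'E'
from h import *
print(r.read_state()["eef_pos"])
pics=[]
for n,b in (("top",(252,217,302,272)),("side",(265,200,315,255))):
    im=r.get_image(n);cv2.imwrite(f"pics/{n}5.png",im)
    overlay(im,n,[],b,8,"/tmp/a.png");pics.append(cv2.imread("/tmp/a.png"))
cv2.imwrite("pics/look5.png",np.hstack(pics))
E
```

```text
[0.39153232 0.20767437 0.16799548]
```

View pics/look5.png

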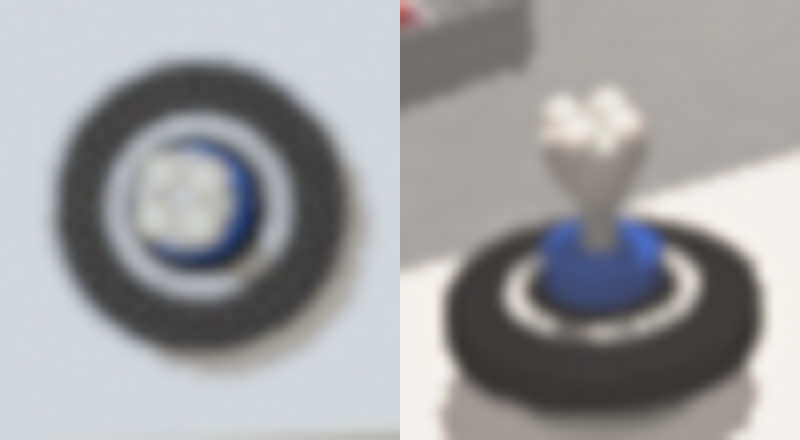

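```bash
python3 - <<'E'
from h import *
st=unproj("top",252+199.5/8-.5,217+205.5/8-.5,.06)
for x in (197.5,203): print((unproj("top",252+x/8-.5,217+202.5/8-.5,.071)-st)*1e3)
# side: rim widest bottom/ ring
rs=unproj("side",265+202.5/8-.5,200+282/8-.5,.06);print(st,rs)
ff=unproj("side",265+201/8-.5,200+245/8-.5,.073);print((ff-rs)*1e3)
pics=[]
for n,b in (("top",(252,217,302,272)),("side",(265,200,315,255))):
    im=cv2.imread(f"pics/{n}5.png"); c=st if n=="top" else rs
    overlay(im,n,[(circ(*c[:2],.073,.016),(0,0,255)),(circ(*c[:2],.0625,.016),(0,0,255)),(circ(*c[:2],.06,.02275),(0,255,0)),(circ(*c[:2],.06,.042),(0,255,0))],b,8,"/tmp/a.png");pics.append(cv2.imread("/tmp/a.png"))
cv2.imwrite("pics/look5b.png",np.hstack(pics))
E
```

```text
[ 0.57010716 -0.31247312 11.        ]
[ 0.54413873 -1.83119504 11.        ]
[0.46848615 0.05975509 0.06      ] [0.46898508 0.0642463  0.06      ]
[-1.27008149 -3.39931593 13.        ]
```

View pics/look5b.png

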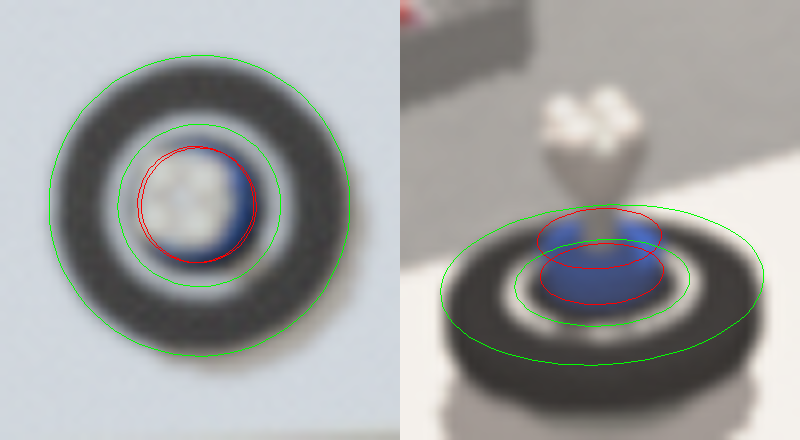

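```bash
python3 - <<'E'
from h import *
pics=[]
for n,b in (("top",(405,230,465,285)),("side",(340,320,400,375))):
    im=cv2.imread(f"pics/{n}5.png")
    overlay(im,n,[(circ(.4285,-.2977,.062,.014),(0,0,255)),(circ(.4285,-.2977,.052,.022),(0,0,255))],b,6,"/tmp/a.png");pics.append(cv2.imread("/tmp/a.png"))
cv2.imwrite("pics/b5.png",np.hstack(pics))
E
```

```text
(no output)
```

View pics/b5.png

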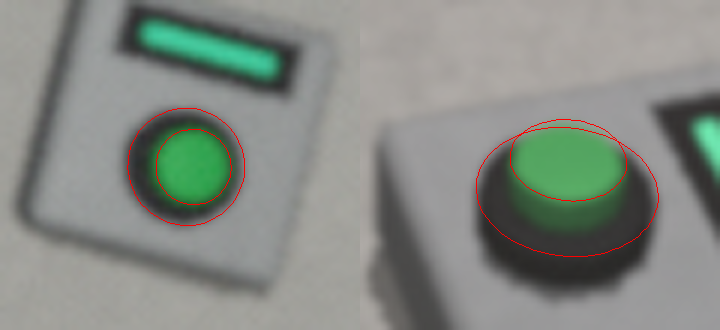

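carry_out(series=[{"travel":[0,0,40],"turn":0},{"travel":[0,0,80],"turn":0},{"travel":[0,-20,110],"turn":0},{"travel":[5,-60,112],"turn":0},{"travel":[10,-105,112],"turn":0},{"travel":[15,-150,112],"turn":0},{"travel":[20,-195,112],"turn":0},{"travel":[25,-240,112],"turn":0}], grip=0)

```text
time_s: 7.0
eef_pos: [0.4167, -0.0366, 0.2798]
ee_rot: [1.184, 2.91, -0.0]
contact_force: [0.6, -0.9, -0.2]
finger_gap: 0.001
```

carry_out(series=[{"travel":[2,-45,0],"turn":0},{"travel":[4,-90,0],"turn":0},{"travel":[6,-135,0],"turn":0},{"travel":[8,-180,0],"turn":0},{"travel":[10,-225,0],"turn":0},{"travel":[12,-265,-20],"turn":0},{"travel":[12,-265,-60],"turn":0},{"travel":[12,-265,-60],"turn":0}])

```text
time_s: 7.8
eef_pos: [0.4256, -0.2981, 0.2142]
ee_rot: [-1.183, -2.897, -0.007]
contact_force: [0.5, 1.9, -0.8]
finger_gap: -0.001
```

```bash
python3 - <<'E'
from h import *
s=r.read_state();print(s["eef_pos"],s["joint_pos"].round(2),s["finger_gap"])
pics=[]
for n,b in (("top",(252,217,302,272)),("side",(265,200,315,255)),):
    im=r.get_image(n);cv2.imwrite(f"pics/{n}6.png",im)
    overlay(im,n,[(circ(.468,.0595,.0625,.016),(0,0,255)),(circ(.468,.0595,.06,.042),(0,255,0))],b,6,"/tmp/a.png");pics.append(cv2.imread("/tmp/a.png"))
im=cv2.imread("pics/side6.png");M=R.from_rotvec(s["ee_rot"]).as_matrix();p=s["eef_pos"]+M[:,2]*r.nose_length
overlay(im,"side",[(circ(*p,.01),(0,255,0))],(340,295,415,350),6,"/tmp/a.png");o=cv2.imread("/tmp/a.png")
h=np.hstack(pics);w=max(h.shape[1],o.shape[1]);print(p)
cv2.imwrite("pics/look6.png",h);cv2.imwrite("pics/b6.png",o)
E
```

```text
[ 0.4256384  -0.29812854  0.2142064 ] [-0.78  0.19  1.76 -0.    1.21 -1.57] -0.0012079468511253931
[ 0.4249529  -0.29747555  0.14161257]
```

View pics/look6.png

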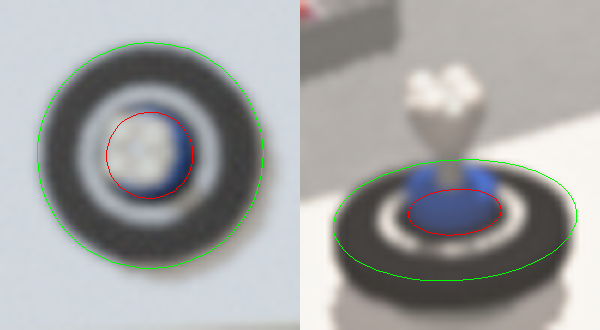

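View pics/b6.png

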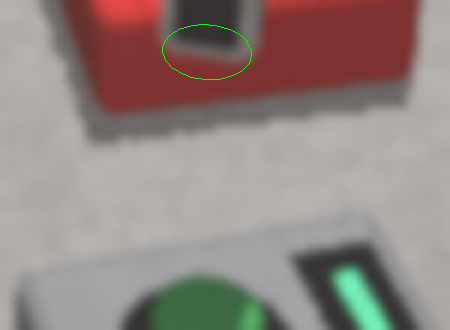

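carry_out(series=[{"travel":[1,1,-20],"turn":0},{"travel":[1,1,-40],"turn":0},{"travel":[1,1,-55],"turn":0},{"travel":[1,1,-65],"turn":0},{"travel":[1,1,-70],"turn":0},{"travel":[1,1,-70],"turn":0},{"travel":[1,1,-70],"turn":0},{"travel":[1,1,-70],"turn":0}])

```text
time_s: 8.7
eef_pos: [0.4312, -0.2989, 0.1509]
ee_rot: [1.182, 2.909, -0.001]
contact_force: [-0.1, -0.1, -0.2]
finger_gap: -0.0
```

carry_out(series=[{"travel":[-2,1,-10],"turn":0},{"travel":[-2,1,-15],"turn":0},{"travel":[-2,1,-18],"turn":0},{"travel":[-2,1,-20],"turn":0},{"travel":[-2,1,-22],"turn":0},{"travel":[-2,1,-23],"turn":0},{"travel":[-2,1,-23],"turn":0},{"travel":[-2,1,-23],"turn":0}])

```text
time_s: 9.5
eef_pos: [0.4284, -0.2972, 0.1285]
ee_rot: [-1.181, -2.909, -0.001]
contact_force: [-5.3, 4.2, 13.4]
finger_gap: 0.003
```

```bash
python3 - <<'E'
from h import *
print(r.read_state())
im=r.get_image("side");overlay(im,"side",[],(330,290,430,370),7,"pics/b7.png")
E
```

```text
{'time_s': 9.5, 'joint_pos': array([-7.72509278e-01,  3.12989112e-01,  1.81414237e+00, -4.68297942e-04,
        1.01629366e+00, -1.57164706e+00]), 'joint_vel': array([-0.00067709, -0.00056809,  0.00057552,  0.0007397 , -0.00107443,
       -0.00070378]), 'effort': array([-2.03884011e-01, -3.08927250e+01, -2.22257853e+01,  2.00394499e-01,
       -2.17008144e+00, -3.49546142e-03]), 'eef_pos': array([ 0.42835647, -0.29722573,  0.12845846]), 'ee_rot': array([-1.18121359e+00, -2.90907811e+00, -5.06338887e-04]), 'contact_force': array([-5.33415672,  4.17849093, 13.38030265]), 'torque': array([0.76700851, 0.95791163, 0.00670468]), 'finger_gap': 0.0029038037312657966}
```

View pics/b7.png

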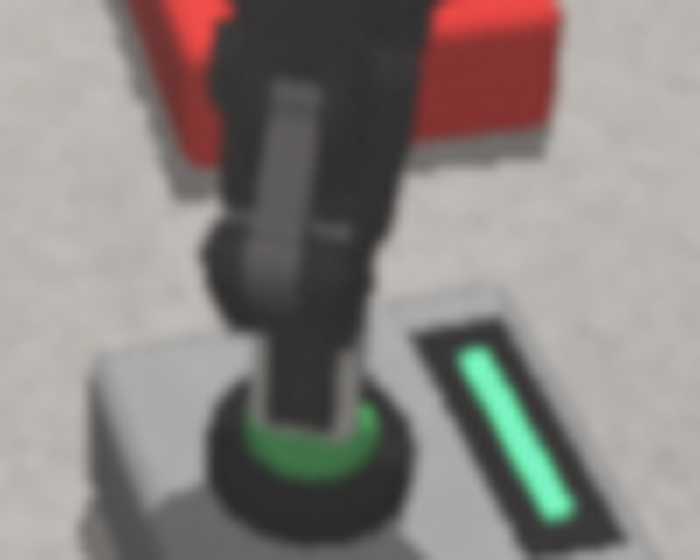

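carry_out(series=[{"travel":[0,0,5],"turn":0},{"travel":[0,0,15],"turn":0},{"travel":[0,0,30],"turn":0},{"travel":[0,0,60],"turn":0},{"travel":[0,0,90],"turn":0},{"travel":[0,0,120],"turn":0},{"travel":[0,0,120],"turn":0},{"travel":[0,0,120],"turn":0}])

```text
time_s: 10.35
eef_pos: [0.4291, -0.2979, 0.2479]
ee_rot: [1.182, 2.908, -0.001]
contact_force: [-1.3, 0.1, -0.5]
finger_gap: 0.004
```

```bash
python3 - <<'E'
from h import *
print(r.read_state()["contact_force"])
pics=[]
for n,b in (("side",(265,200,315,255)),("side",(340,320,400,375))):
    im=r.get_image(n);overlay(im,n,[(circ(.4285,-.2977,.062,.014),(0,0,255))],b,7,"/tmp/a.png");pics.append(cv2.imread("/tmp/a.png"))
cv2.imwrite("pics/look8.png",np.hstack(pics));cv2.imwrite("pics/top8.png",r.get_image("top"))
E
```

```text
[-1.25225314  0.10360001 -0.45089814]
```

View pics/look8.png

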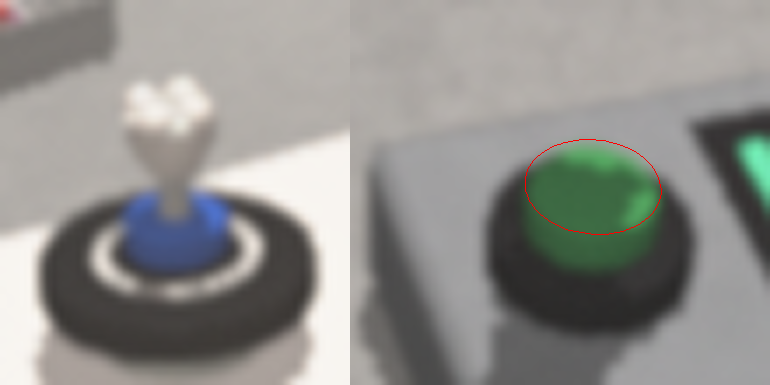

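View pics/top8.png

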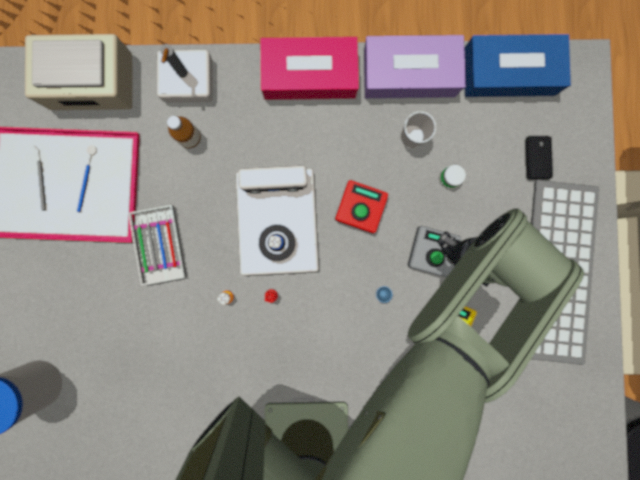

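The model stands centred in the ring, the button is up again, and nothing else has moved.

```bash
python3 -c "
from workcell import r
print(r.finish_job())"
```

```text
the job is handed in; nothing more can be done
None
```

The tooth model now stands upright inside the white ring, the grey console's scan button has been pressed and released, and the job is handed in. `finish_job` gives no verdict, so whether it passed is not confirmed.

- **Centring:** I slid the model about 23 mm by its blue foot with the nearly shut fingertips, in three slow pushes along one line, then backed off. Measured in the top picture, the foot's centre is about 1–2 mm from the stage's centre, against the 5 mm allowed. The side picture shows the foot centred inside the ring.
- **Check that disagreed:** My first offset from the side camera came out at 3–4 mm. I put that down to misreading the ring centre's pixel row. It is still within the limit, but I did not re-measure that figure.
- **Button:** I pressed it only after the model stood alone. The tool force rose to about 13 N, well over the roughly 4 N that fully presses the button. The picture taken while pressing shows it sunk into its collar. The last picture shows it fully up.
- **Everything else:** The cup, bottle, jar, dish, spare and red look-alike appear in the same places in the last top picture as in the first. I compared these by eye and did not measure them. The job took about 10.5 of the 56 s.

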